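# Free the drop-in filter and hold it tipped to the light

## Task

Lift the brass ring up and off the red grip of the drop-in filter and lay it gently, flat, in the black dish, leaving the filter in its stand meanwhile. Then draw the filter up out of its stand and tip it so that its amber glass leans about 45 degrees, halfway between upright and lying flat; finish while still holding it like that, motionless, with the middle of the glass at least 15 cm above the shelf surface and the filter touching nothing else. Leave the blower, the round UV filter and the filter wrench where they are.

Things in the scene. Friction and masses are not known exactly. Their poses are not given: they have to be found in the camera images.
- filter: Drop-in filter, ~0.12 kg, upright in the stand, axes parallel to the stand's, both faces alike. Aluminium frame 70 wide (y) x 70 high (z) x 12 thick (x) round recessed amber glass 50 across; on top a round steel cap 48 across, z 70-75, and an upright red grip 14 thick (x) x 24 wide (y), z 75-105. Origin: centre of the frame's underside; z up, x square to the glass.
- glass (a point): Centre of the amber glass, 35 mm above the filter's origin along its z; axes as the filter's.
- ring: Brass adapter ring, 56 outside, 36 inside, 10 high, about 0.04 kg; origin: centre of its underside, z its axis. At the start it lies level around the red grip like a ring on a post, resting on the cap and free to lift straight up; its outside overhangs the cap by 4 mm all round.
- stand: Grey plastic filter stand, fixed to the shelf: foot 74 (x) x 120 (y) x 10 high, on it a block 39 (x) x 100 (y), its top at z 37 mm, with an open-topped slot 15 (x) x 74 (y) and 27 deep (floor at z 10 mm) in which the filter stands loosely. Origin: centre of the underside; z up.
- dish: Black ceramic dish, fixed to the shelf, round, 176 across the rim and 20 high; wall 5 thick, flat inner floor about 146 across at z 5 mm. Empty at the start. Origin: centre of the underside; z up.
- drawers: Bystander: clear plastic drawer unit, 110 (x) x 150 (y) x 105 high, fixed, two small trays with knobs on the side that faces -x (knobs stand out a further 12). Origin: centre of the underside.
- blower: Bystander: dark grey-blue rubber blower standing nozzle up, 60 across x 118 high, loose. Origin: centre of the underside.
- uvfilter: Bystander: round UV filter lying flat, black rim 68 across x 8 high, clear glass, loose. Origin: centre of the underside.
- wrench: Bystander: blue plastic filter wrench lying flat, an open loop 78 across centred 30 mm from the origin towards its +x, and a straight handle to -80 mm along x; 10 high, loose. Origin: on the underside.

How it is judged:
On the way, in this order (a step that is already met when the one before it is completed fails the run):
1. the ring is lifted clear of the grip while the filter stays in its stand (z of ring in the frame of filter above 0.108 m and z of filter in the frame of stand below 0.02 m and horizontal distance between filter and stand below 0.012 m), for 0.1 s.
2. the ring lies flat, let go, in the dish, the filter still in its stand (horizontal distance between ring and dish below 0.055 m and z of ring in the frame of dish below 0.012 m and angle between ring's own z axis and vertical below 0.15 rad and linear speed of ring below 0.02 m/s and contact force between the fingers and ring below 0.05 N and z of filter in the frame of stand below 0.02 m and horizontal distance between filter and stand below 0.012 m), for 0.2 s.
3. the filter is drawn up out of the slot in the gripper (z of filter in the frame of stand above 0.042 m and contact force between the fingers and filter above 1 N), for 0.1 s.
At the end, for the whole second after the job is handed in: Ring flat (0.15 rad), at rest and let go on the dish floor, centre within 55 mm of the dish's. Filter held still in the fingers, glass centre over 150 mm above the shelf, glass 30 to 60 degrees from lying flat (either face up), touching no stand, dish, ring or bystander (horizontal distance between ring and dish below 0.055 m and z of ring in the frame of dish below 0.012 m and angle between ring's own z axis and vertical below 0.15 rad and linear speed of ring below 0.02 m/s and contact force between each of the fingers, filter and ring below 0.05 N and height (world z) of glass above 0.15 m and angle between the x axis of filter and the z axis of stand, either way round between 0.52 and 1.05 rad and contact force between the fingers and filter above 1 N and linear speed of filter below 0.03 m/s and angular speed of filter below 0.2 rad/s and contact force between filter and stand below 0.05 N and contact force between filter and dish below 0.05 N and contact force between filter and drawers below 0.05 N and contact force between filter and blower below 0.05 N and contact force between filter and uvfilter below 0.05 N and contact force between filter and wrench below 0.05 N); the arm keeps its last pose, push and grip.
It fails at once if the blower is moved more than 20 mm (distance of blower from where it was at the start of the episode above 0.02 m).
It fails at once if the round UV filter is moved more than 20 mm (distance of uvfilter from where it was at the start of the episode above 0.02 m).
It fails at once if the filter wrench is moved more than 20 mm (distance of wrench from where it was at the start of the episode above 0.02 m).
It fails at once if the ring is dropped or thrown (moves faster than 0.9 m/s out of the fingers) (contact force between the fingers and ring below 0.01 N and linear speed of ring above 0.9 m/s).
It also fails if it takes over 59 s, if anything falls off the work surface, if the arm or the gripper's body presses on something with over 40 N, if the wrist force passes 120 N, or if a joint passes its speed limit or range.

## Robot

A 6-joint arm with a two-finger parallel gripper is mounted at the origin on the work surface. World frame = base frame: x ahead of the robot, y to its left, z up, the work surface at z = 0. Lengths are in m, angles in rad, forces in N, time in s.
With the tool pointing down it reaches from about 0.35 to 0.925 m from the base axis. Payload 6.4 kg.
Tool frame: the origin (TCP) lies midway between the tips of the shut fingers; the grasp point (between the pads) lies 19 mm behind it (bot.grip_point_offset is the distance from the TCP to the grasp point, in m); y points along the fingers, z is the direction in which the jaws open and shut, and the axes are right-handed (so a half turn about y gives the same grasp; the last joint's range is limited). The gripper opens to 85 mm and grips with 20 to 120 N. Pads are 22 mm wide; open, the fingers measure 114 mm over their backs; the gripper's body (76 mm by 85 mm) begins 54 mm behind the grasp point. The pads swing forward as they close: fully open they stand 13 mm farther back than shut.
Start: joints at [-1.377, 0.245, 1.558, -0, 1.339, -0.174], TCP at [0.234, -0.607, 0.231] pointing down, gripper open.
Joint ranges: [-3.13, 3.13], [-1.02, 2.26], [0.13, 2.54], [-0.95, 4.09], [0.21, 2.88], [-2.74, 2.74]. Speed limits (rad/s): [2.57, 2.57, 3.14, 3.14, 3.14, 3.14].

## Interface

Orientations are given as a rotation vector (axis times angle).
In Python, from cell import bot, get_image, camera_info gives the robot as it stands.
- The arm moves only by the tool carry_out, never from a script. Its argument "motion" is a list of rows, each a list of 3 entries, a list of its own where there are three numbers: the shift along the tool's x, y, z in m, then the turn about the tool's y in rad, then the finger opening in m, from 0 to 0.0854. In form: [[[dx, dy, dz], roll, hand], ...]. A call has 1 to 5 rows; each row is the pose to reach, as a shift and turn from the pose commanded when the call began, along the tool's axes at that moment; what a row does not reach only later rows make up. A row lasts 1/8 s, in which the tool goes at most 62.5 mm and 10.7 degrees, less where a joint would pass 70% of its speed; a pose out of reach is approached as far as the arm can. A call with a gripper value outside its range is refused whole. The fingers move at their own pace and stop on an object; the grip force is fixed at half the most. Time passes only in rows, so rows that repeat a pose let the fingers close. It gives the time, the measured TCP pose, the force and the opening at its end, in the units of the state.
- bot.observe(): the state, without advancing time (a new reading comes with each control period).
- get_image(name): name is "scene" or "side" or "wrist"; returns the picture (480x640x3 uint8, blue, green, red); there is no depth.
- camera_info(name): a dict with "intrinsics" (3x3 intrinsics, pixels), "view" (4x4, takes a point from world to camera coordinates); the wrist camera has in their place "tool_from_camera" (4x4, takes a point from camera to tool coordinates, whose origin is the TCP and whose axes are the tool frame's). Camera axes: x right, y up, looking along -z (the intrinsics and any distortion apply to the point x, -y, -z); pixel columns grow to the right and rows downward; lengths in m; the calibration is good to about 2 mm. The wrist camera is an equidistant fisheye: a pixel r from the principal point sees the ray r / f radians off the axis. A picture is of the moment at which its call begins: read the wrist's pose just before it. camera_info takes no time and is no camera call.
- bot.close_job(): hands the job in, once; it reports no verdict.
The state is a dict: "t": time; "joint_positions": joint angles; "joint_vel": joint speeds; "joint_efforts": joint torques, N m; "position": TCP position; "ee_rot": TCP orientation; "contact_force": force on the tool from outside, world axes, zero at the start; "wrist_torque": the same for the moment, N m; "gripper_width": finger opening in m.
Only numpy, scipy, OpenCV 4.12 (cv2) and the standard library are available. Lean on these libraries where they do the work, as an engineer would, in place of code of your own. Each camera call takes 0.05 s, during which the arm holds its last target. There are 200 camera calls.

## Working session

There is one attempt and no reset: what is moved stays moved. The work goes in short steps, Python scripts to look and compute and a tool call to move; the robot and the scene stay as the last step left them, time stands still between calls to the robot, and variables do not carry over. Pictures are saved under pics/ and viewed, about 8 in all and at most 12, crops included, and the job is handed in when it is done.

Besides the shell and the picture viewer there is one more tool, called after "Call:" as name(argument=value, ...), one argument or row to a line, values as JSON. carry_out: Moves the arm, as the interface text tells. Its arguments: {"type":"object","properties":{"motion":{"type":"array"}},"required":["motion"]}

```bash
mkdir -p pics
python3 - <<'E'
from cell import bot,get_image,camera_info
import cv2
print(bot.observe())
for n in ("scene","side","wrist"):
    cv2.imwrite(f"pics/{n}0.png",get_image(n)); print(n,camera_info(n))
print(bot.grip_point_offset)
E
```

```text
{'t': 0.0, 'joint_positions': array([-1.37710874e+00,  2.45816117e-01,  1.55904569e+00, -2.99881702e-05,
        1.33874048e+00, -1.74120786e-01]), 'joint_vel': array([ 2.09669612e-04, -9.16174173e-04, -5.68404318e-05, -1.29500066e-03,
        1.23798307e-03,  7.30634550e-04]), 'joint_efforts': array([ 9.19558515e-04, -4.29508066e+01, -3.26129830e+01, -1.52156576e-04,
        5.28113553e-03, -7.28720636e-06]), 'position': array([ 0.23359327, -0.60595113,  0.23016201]), 'ee_rot': array([-0.37591406,  2.02273552, -2.01860583]), 'contact_force': array([0.26063963, 0.22667039, 0.39550151]), 'wrist_torque': array([ 0.00316535, -0.02269504,  0.02072376]), 'gripper_width': 0.08547501456206756}
scene {'intrinsics': array([[456.75455568,   0.        , 318.23085497],
       [  0.        , 456.75455568, 238.75913017],
       [  0.        ,   0.        ,   1.        ]]), 'view': array([[-0.20699579,  0.97832299, -0.00607282,  0.12431411],
       [-0.76216008, -0.15736149,  0.62797243,  0.41501547],
       [ 0.61340424,  0.13461611,  0.77821189, -1.1405843 ],
       [ 0.        ,  0.        ,  0.
[... 299 characters left out ...]
616,  0.81781849, -0.18324945],
       [-0.28408027,  0.76722764,  0.57503056, -0.70376595],
       [ 0.        ,  0.        ,  0.        ,  1.        ]])}
wrist {'intrinsics': array([[371.64829954,   0.        , 314.99119231],
       [  0.        , 371.64829954, 240.28259016],
       [  0.        ,   0.        ,   1.        ]]), 'tool_from_camera': array([[ 7.39046379e-04, -9.47945224e-01, -3.18432576e-01,
        -8.14567193e-02],
       [ 2.05368565e-05,  3.18432677e-01, -9.47945478e-01,
        -1.42610652e-01],
       [ 9.99999727e-01,  6.94036069e-04,  2.54804332e-04,
         8.22928284e-04],
       [ 0.00000000e+00,  0.00000000e+00,  0.00000000e+00,
         1.00000000e+00]])}
0.0187
```

View pics/scene0.png

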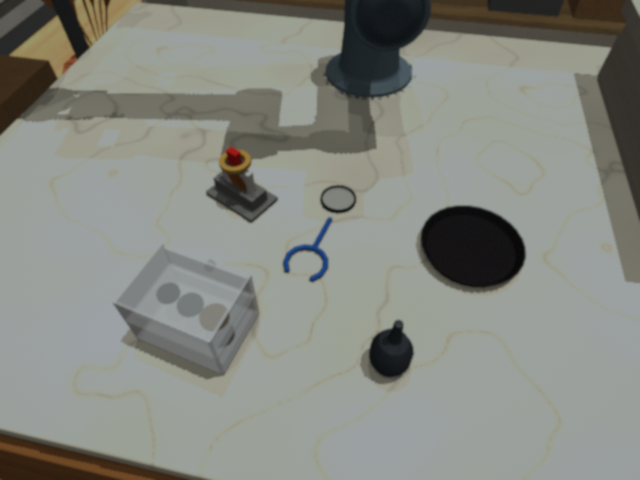

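View pics/side0.png

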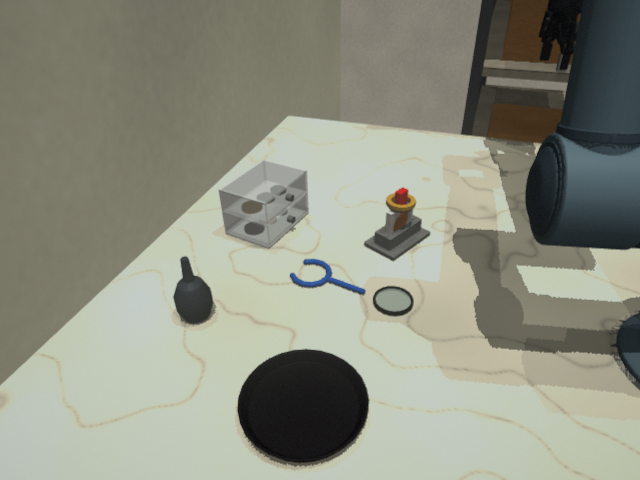

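Scene picture: the ring is at about (235,161), the foot corners at (207,193), (251,217) and (277,199), and the dish centre at (473,246). The side picture shows the ring at (401,201), the foot corners at (365,241), (394,255) and (430,233), and the dish at (303,405).

```bash
cat > h.py <<'E'
import numpy as np, cv2
from scipy.spatial.transform import Rotation as R
from cell import bot,get_image,camera_info
def ray(n,u,v):
    c=camera_info(n);K=c["intrinsics"]
    p=np.array([(u-K[0,2])/K[0,0],(v-K[1,2])/K[1,1]])
    if n=="wrist":
        r=np.hypot(*p); s=np.sin(r)/r if r>1e-9 else 1
        d=np.array([p[0]*s,-p[1]*s,-np.cos(r)])
        o=bot.observe();T=np.eye(4);T[:3,:3]=R.from_rotvec(o["ee_rot"]).as_matrix();T[:3,3]=o["position"]
        M=T@c["tool_from_camera"]
    else:
        d=np.array([p[0],-p[1],-1.]);M=np.linalg.inv(c["view"])
    return M[:3,3],M[:3,:3]@d
def at(n,u,v,z):
    o,d=ray(n,u,v);return np.round(o+d*(z-o[2])/d[2],4)
E
python3 - <<'E'
from h import *
L=dict(scene=[("ring",235,161,.09),("griptop",234,152,.115),("f1",207,193,.008),("f2",251,217,.008),("f3",277,199,.008),("dish",473,246,.018),("blower",391,355,.05),("uv",338,198,.005),("wloop",306,263,.005),("wend",329,221,.005),("drawer c1",118,303,.105),("c2",164,248,.105),("c3",257,291,.105),("c4",212,337,.105)],
side=[("ring",401,201,.09),("griptop",402,192,.115),("f1",365,241,.008),("f2",394,255,.008),("f3",430,233,.008),("dish",303,405,.018),("blower",194,299,.04),("uv",393,300,.005)])
for n in L:
    for a,*b in L[n]: print(n,a,at(n,*b))
o=bot.observe();print(R.from_rotvec(o["ee_rot"]).as_matrix().round(3))
E
```

```text
scene ring [ 0.4757 -0.1753  0.09  ]
scene griptop [ 0.4804 -0.1716  0.115 ]
scene f1 [ 0.4866 -0.2402  0.008 ]
scene f2 [ 0.5282 -0.14    0.008 ]
scene f3 [ 0.475  -0.1056  0.008 ]
scene dish [0.5236 0.2511 0.018 ]
scene blower [0.7633 0.1349 0.05  ]
scene uv [0.4466 0.0056 0.005 ]
scene wloop [ 0.6062 -0.0198  0.005 ]
scene wend [0.5065 0.     0.005 ]
scene drawer c1 [ 0.7903 -0.2304  0.105 ]
scene c2 [ 0.6917 -0.2088  0.105 ]
scene c3 [ 0.7348 -0.0553  0.105 ]
scene c4 [ 0.8116 -0.091   0.105 ]
side ring [ 0.4773 -0.1775  0.09  ]
side griptop [ 0.4755 -0.1682  0.115 ]
side f1 [ 0.5356 -0.1424  0.008 ]
side f2 [ 0.4717 -0.1147  0.008 ]
side f3 [ 0.4184 -0.2086  0.008 ]
side dish [0.5146 0.2574 0.018 ]
side blower [0.7462 0.1408 0.04  ]
side uv [0.4475 0.006  0.005 ]
[[-0.933 -0.     0.36 ]
 [-0.36   0.001 -0.933]
 [-0.    -1.    -0.001]]
```

Call:
carry_out(
  motion=[
    [[-0.24,0,-0.2],-0.766,0.085],
    [[-0.24,0,-0.2],-0.766,0.085],
    [[-0.24,0,-0.2],-0.766,0.085],
    [[-0.24,0,-0.2],-0.766,0.085],
    [[-0.24,0,-0.2],-0.766,0.085],
  ],
)

```text
t: 0.78
position: [0.3863, -0.3317, 0.2311]
ee_rot: [-0.97, 1.523, -1.523]
contact_force: [0.6, -0.5, 0.8]
gripper_width: 0.0853
```

```bash
cat >> h.py <<'E'
def to(x,y,z,yaw):
    "shift (tool axes) and roll to TCP x,y,z and jaw yaw in deg"
    o=bot.observe();M=R.from_rotvec(o["ee_rot"]).as_matrix()
    d=M.T@(np.array([x,y,z])-o["position"]);c=np.degrees(np.arctan2(M[1,2],M[0,2]))
    print("t",o["t"],"pos",o["position"].round(4),"yaw",c.round(2),"F",o["contact_force"].round(1),"w",round(o["gripper_width"],4),"j6",o["joint_positions"][5].round(2))
    print("shift",d.round(4),"roll",round(-np.radians((yaw-c+180)%360-180),3))
E
python3 -c "
from h import *
to(.476,-.175,.23,-25)"
```

```text
t 0.775 pos [ 0.3863 -0.3317  0.2311] yaw -24.98 F [ 0.6 -0.5  0.8] w 0.0853 j6 -0.5
shift [-0.1799  0.0012  0.0151] roll 0.0
```

Call:
carry_out(
  motion=[
    [[-0.06,0,0.005],0,0.085],
    [[-0.12,0,0.01],0,0.085],
    [[-0.18,0,0.015],0,0.085],
    [[-0.18,0,0.015],0,0.085],
    [[-0.18,0,0.015],0,0.085],
  ],
)

```text
t: 1.4
position: [0.4754, -0.1769, 0.2311]
ee_rot: [-0.971, 1.523, -1.523]
contact_force: [0.8, 0.8, 0.2]
gripper_width: 0.0848
```

```bash
python3 -c "
from h import *
to(.476,-.175,.23,-25)
cv2.imwrite('pics/w1.png',get_image('wrist'))"
```

```text
t 1.4 pos [ 0.4754 -0.1769  0.2311] yaw -25.01 F [0.8 0.8 0.2] w 0.0848 j6 -0.14
shift [-0.002   0.0011 -0.0002] roll -0.0
```

View pics/w1.png

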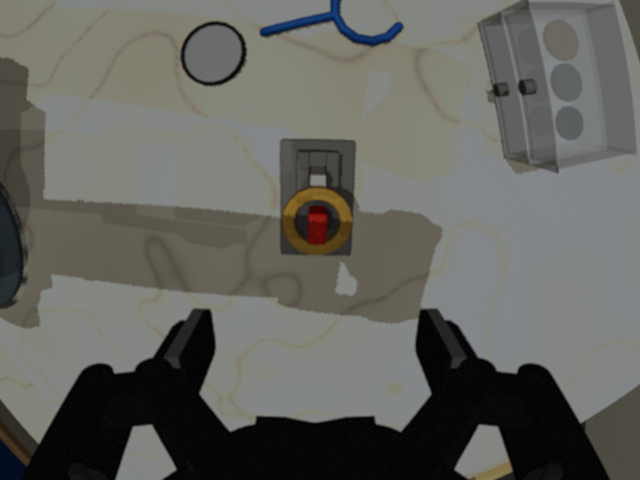

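The wrist view shows the ring centred at about (318,220), the grip top at (318,212), and the foot corners at (281,140), (355,140), (354,254) and (281,254). The stand looks aligned with the jaws.

```bash
python3 -c "
from h import *
print('ring',at('wrist',318,220,.09),'top',at('wrist',318,211,.115))
f=np.array([at('wrist',u,v,.01) for u,v in((281,140),(355,140),(354,254),(281,254))]);print(f,f.mean(0))
for a,b in((0,1),(3,2),(0,3),(1,2)): print(np.degrees(np.arctan2(*(f[b]-f[a])[[1,0]])),np.linalg.norm(f[b]-f[a]))
g=at('wrist',318,220,.09); to(g[0],g[1],.072,-25)
"
```

```text
ring [ 0.4785 -0.1762  0.09  ] top [ 0.4841 -0.1638  0.115 ]
[[ 0.4714 -0.1078  0.01  ]
 [ 0.5366 -0.1382  0.01  ]
 [ 0.4883 -0.2459  0.01  ]
 [ 0.419  -0.2134  0.01  ]] [ 0.478825 -0.176325  0.01    ]
-24.997647331859472 0.07193886293235385
-25.12542521161507 0.07654240654695933
-116.39116467145114 0.1178860466721995
-114.1547063524601 0.11803465592782485
t 1.45 pos [ 0.4752 -0.1775  0.2311] yaw -25.09 F [ 0.1 -0.2  0.1] w 0.0851 j6 -0.14
shift [-0.0026  0.1591  0.0025] roll -0.002
```

Call:
carry_out(
  motion=[
    [[-0.002,0.05,0.0025],0,0.085],
    [[-0.002,0.1,0.0025],0,0.085],
    [[-0.002,0.14,0.0025],0,0.085],
    [[-0.002,0.159,0.0025],0,0.085],
    [[-0.002,0.159,0.0025],0,0.085],
  ],
)

```text
t: 2.08
position: [0.4769, -0.1768, 0.0706]
ee_rot: [-0.97, 1.529, -1.522]
contact_force: [0.1, -0.2, 0.3]
gripper_width: 0.0855
```

Call:
carry_out(
  motion=[
    [[0,0,0],0,0.068],
    [[0,0,0],0,0.06],
    [[0,0,0],0,0.05],
    [[0,0,0],0,0.045],
    [[0,0,0],0,0.04],
  ],
)

```text
t: 2.7
position: [0.4796, -0.177, 0.0744]
ee_rot: [-0.969, 1.521, -1.525]
contact_force: [-1.5, -0.5, 7.2]
gripper_width: 0.0536
```

```bash
python3 -c "
from h import *
to(.4786,-.1763,.072,-25)
cv2.imwrite('pics/w2.png',get_image('wrist'))"
```

```text
t 2.7 pos [ 0.4796 -0.177   0.0744] yaw -25.02 F [-1.5 -0.5  7.2] w 0.0536 j6 -0.14
shift [-0.0002  0.0024 -0.0012] roll -0.0
```

View pics/w2.png

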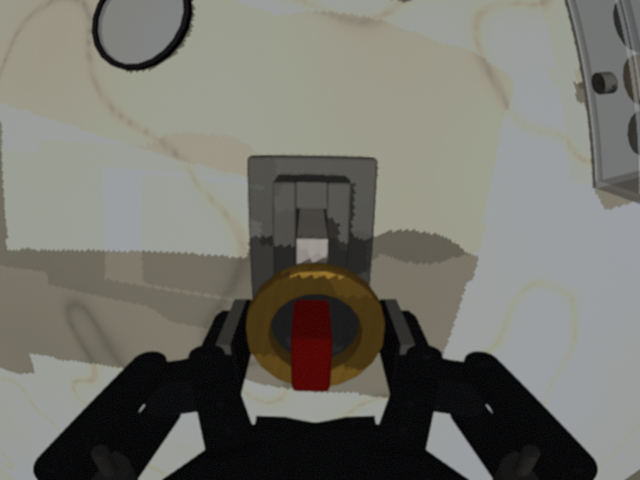

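The ring sits centred between the pads, with its middle at about (315,325). The opening of 53.6 mm is slightly under 56 mm, so I'll let it settle and read again.

Call:
carry_out(
  motion=[
    [[0,0,0],0,0.04],
    [[0,0,0],0,0.04],
  ],
)

```text
t: 3.0
position: [0.4796, -0.177, 0.0744]
ee_rot: [-0.969, 1.521, -1.525]
contact_force: [-1.8, 1.3, 7.0]
gripper_width: 0.0536
```

```bash
python3 -c "
from h import *
to(.4786,-.1763,.072,-25)
im=get_image('side');cv2.imwrite('pics/s2.png',cv2.resize(im[130:290,310:490],None,fx=4,fy=3.75))"
```

```text
t 3.0 pos [ 0.4796 -0.177   0.0744] yaw -25.02 F [-1.8  1.3  7. ] w 0.0536 j6 -0.14
shift [-0.0002  0.0024 -0.0012] roll -0.0
```

View pics/s2.png

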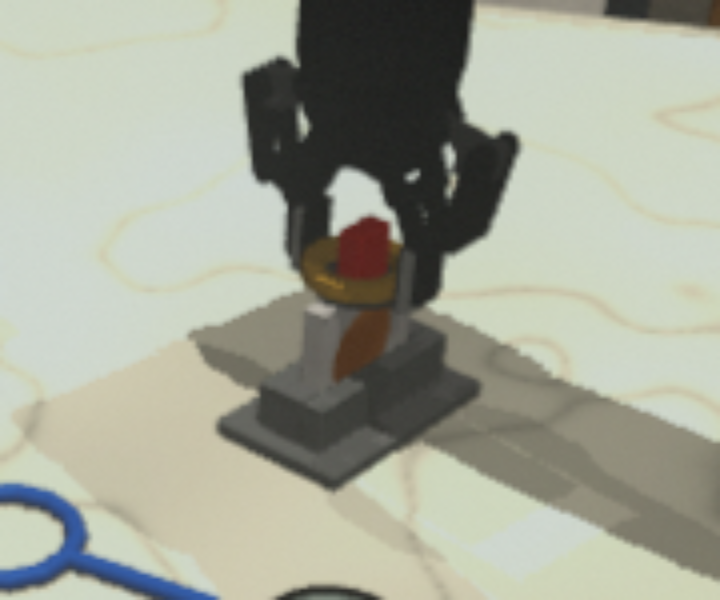

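The ring is level in the pads, with the tips a few mm below its underside. I'll lift straight up.

Call:
carry_out(
  motion=[
    [[0,-0.015,0],0,0.04],
    [[0,-0.03,0],0,0.04],
    [[0,-0.05,0],0,0.04],
    [[0,-0.08,0],0,0.04],
    [[0,-0.08,0],0,0.04],
  ],
)

```text
t: 3.68
position: [0.4805, -0.1772, 0.1559]
ee_rot: [-0.967, 1.517, -1.528]
contact_force: [-0.2, -0.5, -1.1]
gripper_width: 0.0535
```

```bash
python3 -c "
from h import *
to(.519,.254,.155,65)
im=get_image('side');cv2.imwrite('pics/s3.png',cv2.resize(im[90:290,290:490],None,fx=3,fy=3))"
```

```text
t 3.675 pos [ 0.4805 -0.1772  0.1559] yaw -25.03 F [-0.2 -0.5 -1.1] w 0.0535 j6 -0.14
shift [-0.407  -0.0005 -0.1476] roll -1.571
```

View pics/s3.png

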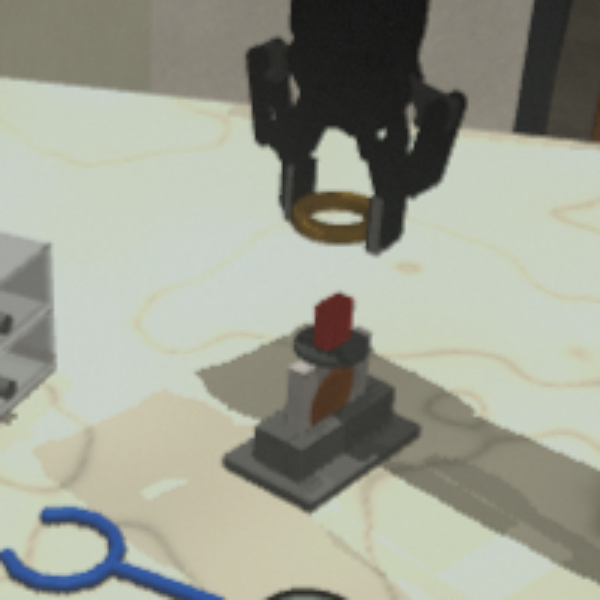

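The ring is held level and clear, and the filter is still in its stand. On to the dish.

Call:
carry_out(
  motion=[
    [[-0.05,0,-0.018],0,0.04],
    [[-0.1,0,-0.036],0,0.04],
    [[-0.15,0,-0.054],0,0.04],
    [[-0.2,0,-0.073],0,0.04],
    [[-0.25,0,-0.091],0,0.04],
  ],
)

```text
t: 4.35
position: [0.501, 0.0907, 0.1511]
ee_rot: [-0.971, 1.525, -1.523]
contact_force: [1.4, -1.2, -1.6]
gripper_width: 0.0536
```

Call:
carry_out(
  motion=[
    [[-0.05,0,-0.018],0,0.04],
    [[-0.1,0,-0.036],0,0.04],
    [[-0.14,0,-0.05],0,0.04],
    [[-0.157,0,-0.057],0,0.04],
    [[-0.157,0,-0.057],0,0.04],
  ],
)

```text
t: 4.97
position: [0.5161, 0.2555, 0.1513]
ee_rot: [-0.973, 1.523, -1.523]
contact_force: [-0.2, -1.1, -0.7]
gripper_width: 0.0536
```

```bash
python3 -c "
from h import *
to(.519,.254,.01,-25)
im=get_image('scene');cv2.imwrite('pics/c4.png',cv2.resize(im[120:320,380:580],None,fx=3,fy=3))"
```

```text
t 4.975 pos [0.5161 0.2555 0.1513] yaw -24.95 F [-0.2 -1.1 -0.7] w 0.0536 j6 0.7
shift [-1.000e-04  1.413e-01  3.400e-03] roll 0.001
```

View pics/c4.png

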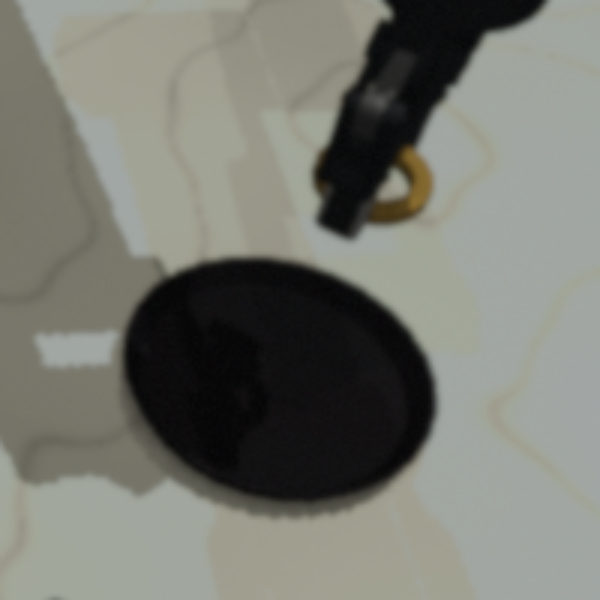

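Call:
carry_out(
  motion=[
    [[0,0.045,0.003],0,0.04],
    [[0,0.09,0.003],0,0.04],
    [[0,0.125,0.003],0,0.04],
    [[0,0.143,0.003],0,0.04],
    [[0,0.143,0.003],0,0.04],
  ],
)

```text
t: 5.65
position: [0.5189, 0.2529, 0.0084]
ee_rot: [-0.971, 1.525, -1.524]
contact_force: [-0.6, 0.2, -0.4]
gripper_width: 0.0538
```

Call:
carry_out(
  motion=[
    [[0,0.0015,0],0,0.04],
    [[0,0.003,0],0,0.04],
    [[0,0.003,0],0,0.04],
  ],
)

```text
t: 6.02
position: [0.52, 0.2542, 0.0071]
ee_rot: [-0.968, 1.523, -1.523]
contact_force: [-0.0, -0.3, -0.3]
gripper_width: 0.054
```

Call:
carry_out(
  motion=[
    [[0,0.0015,0],0,0.04],
    [[0,0.003,0],0,0.04],
    [[0,0.003,0],0,0.04],
  ],
)

```text
t: 6.4
position: [0.5193, 0.254, 0.0031]
ee_rot: [-0.97, 1.524, -1.523]
contact_force: [-1.0, 0.5, 0.2]
gripper_width: 0.0538
```

Call:
carry_out(
  motion=[
    [[0,0.001,0],0,0.04],
    [[0,0.002,0],0,0.04],
    [[0,0.002,0],0,0.04],
  ],
)

```text
t: 6.78
position: [0.5196, 0.254, 0.0015]
ee_rot: [-0.97, 1.523, -1.523]
contact_force: [-1.2, -0.5, 2.0]
gripper_width: 0.0537
```

Call:
carry_out(
  motion=[
    [[0,0.001,0],0,0.04],
    [[0,0.001,0],0,0.054],
    [[0,0.001,0],0,0.057],
    [[0,0.001,0],0,0.065],
    [[0,0.001,0],0,0.08],
  ],
)

```text
t: 7.4
position: [0.5193, 0.2539, -0.0]
ee_rot: [-0.97, 1.524, -1.523]
contact_force: [-0.2, -0.3, 0.4]
gripper_width: 0.0794
```

Call:
carry_out(
  motion=[
    [[0,0,0],0,0.085],
    [[0,0,0],0,0.085],
    [[0,-0.02,0],0,0.085],
    [[0,-0.06,0],0,0.085],
    [[0,-0.12,0],0,0.085],
  ],
)

```text
t: 8.02
position: [0.5184, 0.2536, 0.1213]
ee_rot: [-0.973, 1.525, -1.523]
contact_force: [0.3, 0.6, -0.2]
gripper_width: 0.0851
```

```bash
python3 -c "
from h import *
to(.4786,-.1763,.13,-115)
im=get_image('wrist');cv2.imwrite('pics/w5.png',im)"
```

```text
t 8.025 pos [0.5184 0.2536 0.1213] yaw -25.04 F [ 0.3  0.6 -0.2] w 0.0851 j6 0.7
shift [ 0.4064 -0.0083  0.1459] roll 1.57
```

View pics/w5.png

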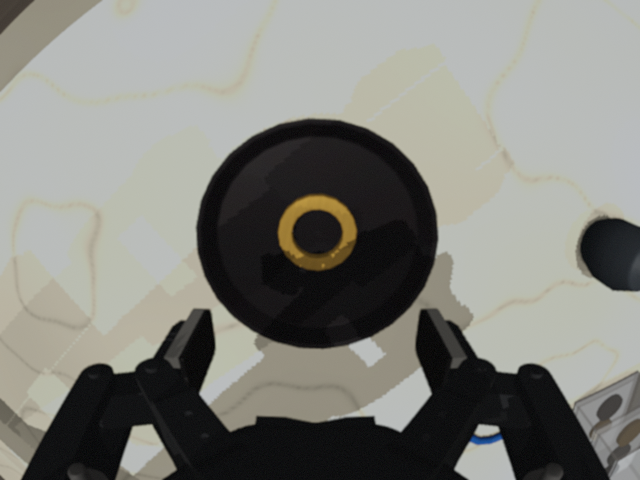

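The ring lies flat, let go, at (318,233), close to the dish centre at (317,233). Returning to the filter with the jaws turned 90°.

Call:
carry_out(
  motion=[
    [[0.03,-0.05,0.011],0.15,0.085],
    [[0.08,-0.08,0.029],0.32,0.085],
    [[0.13,-0.08,0.047],0.49,0.085],
    [[0.18,-0.08,0.065],0.66,0.085],
    [[0.23,-0.08,0.083],0.83,0.085],
  ],
)

```text
t: 8.7
position: [0.4973, 0.0089, 0.2019]
ee_rot: [-0.307, 2.059, -2.061]
contact_force: [-0.0, -0.2, -0.5]
gripper_width: 0.0851
```

```bash
python3 -c "
from h import *
to(.4786,-.1763,.2,-115)"
```

```text
t 8.7 pos [0.4973 0.0089 0.2019] yaw -72.9 F [-0.  -0.2 -0.5] w 0.0851 j6 1.06
shift [0.0724 0.002  0.1715] roll 0.735
```

Call:
carry_out(
  motion=[
    [[0.02,0,0.05],0.15,0.07],
    [[0.04,0,0.1],0.32,0.06],
    [[0.06,0,0.15],0.49,0.05],
    [[0.072,0,0.171],0.66,0.05],
    [[0.072,0,0.171],0.735,0.05],
  ],
)

```text
t: 9.32
position: [0.4797, -0.1762, 0.2017]
ee_rot: [-0.442, -1.979, 1.981]
contact_force: [0.1, -0.0, -0.2]
gripper_width: 0.0498
```

Call:
carry_out(
  motion=[
    [[0,0,0],0,0.05],
    [[0,0,0],0,0.05],
  ],
)

```text
t: 9.57
position: [0.48, -0.174, 0.2009]
ee_rot: [-0.434, -1.984, 1.985]
contact_force: [0.1, 0.6, 1.0]
gripper_width: 0.0499
```

```bash
python3 -c "
from h import *
to(.4786,-.1763,.13,-115)
im=get_image('wrist');cv2.imwrite('pics/w6.png',im)"
```

```text
t 9.575 pos [ 0.48   -0.174   0.2009] yaw -114.61 F [0.1 0.6 1. ] w 0.0499 j6 1.43
shift [0.0004 0.0709 0.0027] roll 0.007
```

View pics/w6.png

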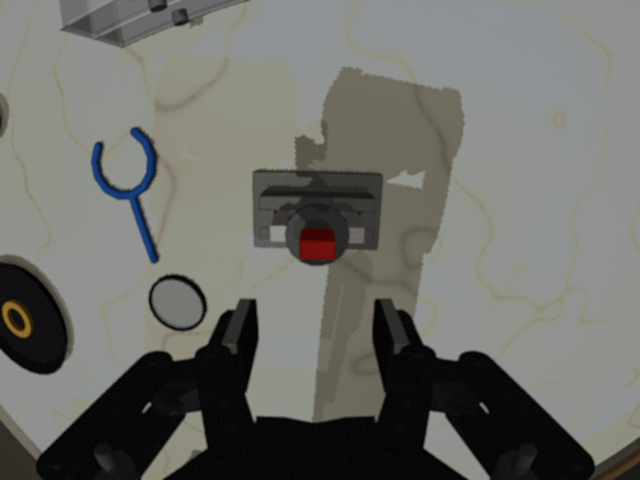

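```bash
python3 -c "
from h import *
print(at('wrist',317,235,.084))
to(.4786,-.1763,.089,-115)"
```

```text
[ 0.4783 -0.1757  0.084 ]
t 9.625 pos [ 0.4799 -0.1739  0.2008] yaw -114.62 F [0.1 0.  0.1] w 0.05 j6 1.43
shift [0.0003 0.1118 0.0027] roll 0.007
```

The cap centre, at (317,235), measures to (0.478, -0.176), which matches the stand. The grip is centred at column 318. Descending to take it.

Call:
carry_out(
  motion=[
    [[0,0.04,0.002],0.006,0.05],
    [[0,0.08,0.002],0.006,0.05],
    [[0,0.1,0.002],0.006,0.05],
    [[0,0.112,0.002],0.006,0.05],
    [[0,0.112,0.002],0.006,0.05],
  ],
)

```text
t: 10.25
position: [0.4788, -0.1757, 0.088]
ee_rot: [-0.438, -1.98, 1.979]
contact_force: [0.1, -0.3, -0.1]
gripper_width: 0.0501
```

Call:
carry_out(
  motion=[
    [[0,0,0],0,0.04],
    [[0,0,0],0,0.03],
    [[0,0,0],0,0.01],
    [[0,0,0],0,0.01],
    [[0,0,0],0,0.01],
  ],
)

```text
t: 10.88
position: [0.4797, -0.1764, 0.0893]
ee_rot: [-0.442, -1.98, 1.981]
contact_force: [0.4, 1.3, 5.5]
gripper_width: 0.023
```

```bash
python3 -c "
from h import *
to(.4786,-.1763,.089,-115)"
```

```text
t 10.875 pos [ 0.4797 -0.1764  0.0893] yaw -115.05 F [0.4 1.3 5.5] w 0.023 j6 1.43
shift [0.001  0.0003 0.0004] roll -0.001
```

Gripped at 23 mm. Drawing it up out of the slot, over to the robot side of the stand, then lowering beside the block. The tool can't tilt, so I'll pivot the filter in the pads against the fixed block edge.

Call:
carry_out(
  motion=[
    [[0,-0.015,0],0,0.01],
    [[0,-0.03,0],0,0.01],
    [[0,-0.05,0],0,0.01],
    [[0,-0.065,0],0,0.01],
    [[0,-0.065,0],0,0.01],
  ],
)

```text
t: 11.5
position: [0.4797, -0.1765, 0.1549]
ee_rot: [-0.443, -1.979, 1.982]
contact_force: [0.2, -0.2, -2.0]
gripper_width: 0.0226
```

Call:
carry_out(
  motion=[
    [[0.025,0,0],0,0.01],
    [[0.045,0,0],0,0.01],
    [[0.045,0.02,0],0,0.01],
    [[0.045,0.052,0],0,0.01],
    [[0.045,0.052,0],0,0.01],
  ],
)

```text
t: 12.12
position: [0.4358, -0.1554, 0.0984]
ee_rot: [-0.432, -1.979, 1.974]
contact_force: [-1.1, 0.2, -1.9]
gripper_width: 0.0228
```

```bash
python3 -c "
from h import *
to(.4786,-.1763,.089,-115)
im=get_image('side');cv2.imwrite('pics/s7.png',cv2.resize(im[110:290,310:510],None,fx=3,fy=3))"
```

```text
t 12.125 pos [ 0.4358 -0.1554  0.0984] yaw -115.05 F [-1.1  0.2 -1.9] w 0.0228 j6 1.42
shift [-0.0477  0.009   0.0008] roll -0.001
```

View pics/s7.png

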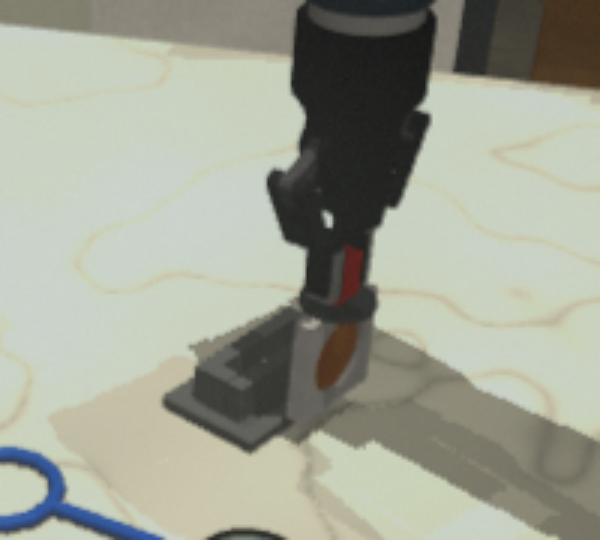

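The filter hangs upright beside the block, its bottom just above the foot. Now the tilt along an arc.

Call:
carry_out(
  motion=[
    [[-0.01,0,0],0,0.01],
    [[-0.02,0,0],0,0.01],
    [[-0.027,0,0],0,0.01],
    [[-0.034,0.0005,0],0,0.01],
    [[-0.041,0.001,0],0,0.01],
  ],
)

```text
t: 12.8
position: [0.4742, -0.1735, 0.0998]
ee_rot: [-0.433, -1.979, 1.976]
contact_force: [-4.6, 2.2, -0.9]
gripper_width: 0.0226
```

Call:
carry_out(
  motion=[
    [[-0.007,0.002,0],0,0.01],
    [[-0.014,0.004,0],0,0.01],
    [[-0.021,0.007,0],0,0.01],
    [[-0.027,0.01,0],0,0.01],
    [[-0.032,0.014,0],0,0.01],
  ],
)

```text
t: 13.42
position: [0.5045, -0.1879, 0.0867]
ee_rot: [-0.437, -1.979, 1.978]
contact_force: [-4.0, 1.7, 4.1]
gripper_width: 0.0229
```

Call:
carry_out(
  motion=[
    [[-0.004,0.003,0],0,0.01],
    [[-0.008,0.006,0],0,0.01],
    [[-0.008,0.006,0],0,0.01],
  ],
)

```text
t: 13.8
position: [0.5121, -0.1916, 0.0804]
ee_rot: [-0.44, -1.98, 1.98]
contact_force: [-2.1, 2.3, 3.7]
gripper_width: 0.0226
```

```bash
python3 -c "
from h import *
to(.4786,-.1763,.089,-115)
im=get_image('side');cv2.imwrite('pics/s8.png',cv2.resize(im[110:290,310:510],None,fx=3,fy=3))"
```

```text
t 13.8 pos [ 0.5121 -0.1916  0.0804] yaw -115.05 F [-2.1  2.3  3.7] w 0.0226 j6 1.44
shift [ 0.0368 -0.0086  0.0003] roll -0.001
```

View pics/s8.png

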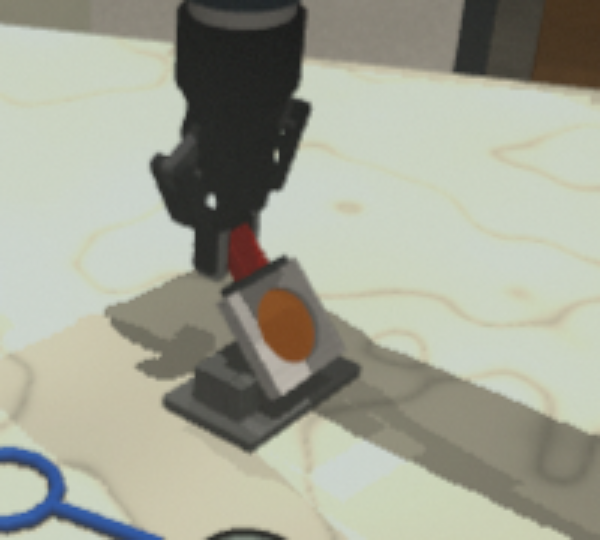

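The filter leans at about 45° against the block edge, still gripped. Lifting it clear.

Call:
carry_out(
  motion=[
    [[0,-0.015,0],0,0.01],
    [[0,-0.04,0],0,0.01],
    [[0,-0.075,0],0,0.01],
    [[0,-0.11,0],0,0.01],
    [[0,-0.14,0],0,0.01],
  ],
)

```text
t: 14.48
position: [0.5124, -0.1917, 0.2228]
ee_rot: [-0.444, -1.98, 1.982]
contact_force: [-0.3, -0.6, -2.7]
gripper_width: 0.0226
```

Call:
carry_out(
  motion=[
    [[0,-0.02,0],0,0.01],
    [[0,-0.04,0],0,0.01],
    [[0,-0.04,0],0,0.01],
    [[0,-0.04,0],0,0.01],
    [[0,-0.04,0],0,0.01],
  ],
)

```text
t: 15.1
position: [0.5111, -0.191, 0.2588]
ee_rot: [-0.437, -1.979, 1.978]
contact_force: [-0.0, -0.3, -1.7]
gripper_width: 0.0228
```

```bash
python3 -c "
from h import *
to(.4786,-.1763,.089,-115)
a=cv2.resize(get_image('side')[60:260,300:500],None,fx=2,fy=2);b=cv2.resize(get_image('scene')[80:280,160:360],None,fx=2,fy=2)
cv2.imwrite('pics/s9.png',np.hstack([a,b]))"
```

```text
t 15.1 pos [ 0.5111 -0.191   0.2588] yaw -115.05 F [-0.  -0.3 -1.7] w 0.0228 j6 1.44
shift [0.0352 0.1699 0.0005] roll -0.001
```

View pics/s9.png

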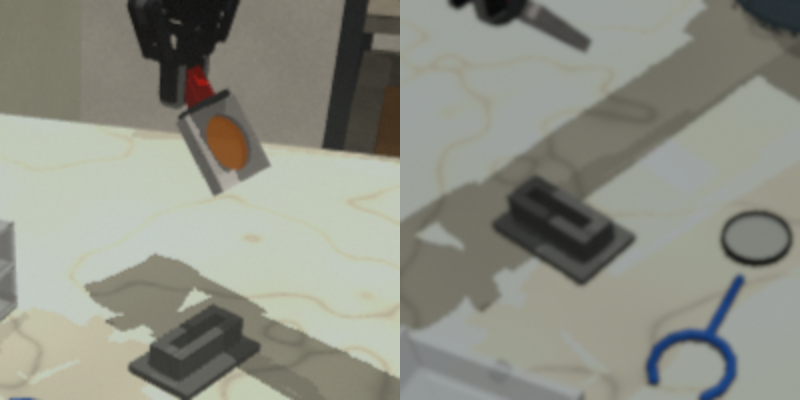

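The filter is clear of the stand, tilted and gripped. In the side crop its glass centre is at (227,142), full-frame pixel (413,131). I'll compute the angle from that.

```bash
python3 -c "
from h import *
o0=bot.observe()['position'];yaw=np.radians(-25);xs=np.array([np.cos(yaw),np.sin(yaw),0]);ys=np.array([-np.sin(yaw),np.cos(yaw),0])
for u,v in((413.5,131),(410,156.5),(435,141.5)):
    o,d=ray('side',u,v)
    for off in ((0,) if u==413.5 else ((.035,) if u==410 else (-.035,))):
        p=o+d*((o0+ys*off-o)@ys)/(d@ys); r=p-o0
        print(p.round(3),'x_s',(r@xs).round(4),'z',r[2].round(4),'tilt from vertical',np.degrees(np.arctan2(-(r@xs),.017-r[2])).round(1))
"
```

```text
[ 0.465 -0.17   0.235] x_s -0.0506 z -0.0238 tilt from vertical 51.1
[ 0.461 -0.129  0.207] x_s -0.0714 z -0.0524 tilt from vertical 45.8
[ 0.429 -0.192  0.211] x_s -0.0739 z -0.0479 tilt from vertical 48.7
```

```bash
python3 -c "
from h import *
print(np.abs(bot.observe()['joint_vel']).max()); print(bot.close_job())"
```

```text
0.005385367515998619
the job is handed in; nothing more can be done
None
```

The job is handed in at about 15 s of robot time. `close_job` gives no verdict, so what follows rests on my own checks.

- **Ring:** I lifted it off the grip with the filter still in its stand and let it go flat near the centre of the dish. The fingertips stopped it short of the floor, so it probably dropped about 7 mm at release. The wrist picture afterwards showed it flat and centred. I did not photograph the dish again at the end.
- **Filter:** The moves allowed can't tilt the tool. I gripped the red grip across its width, drew the filter out, pivoted it in the pads against the edge of the stand block and lifted it clear.
- **Final state:** My last measurements show:
  - The lean is about 46 to 51 degrees from upright, or 39 to 44 from lying flat. The three points I measured disagreed by about 5 degrees, all inside the 30 to 60 limit.
  - The middle of the glass is about 0.235 m above the shelf.
  - The opening is 22.8 mm on the 24 mm grip. The fingers also read about 2 mm small on the ring, and the filter stayed held.
  - Joint speeds are below 0.006 rad/s.
  - The last pictures show the filter touching nothing.
- **Bystanders:** The final scene crop shows the UV filter and wrench apparently where they were. The blower was outside that crop, but the arm never went near it.

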